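# Dowel and close a split bearing housing, and hold it shut

## Robot

A 6-joint arm with a two-finger parallel gripper is mounted at the origin on the work surface. World frame = base frame: x ahead of the robot, y to its left, z up, the work surface at z = 0. Lengths are in m, angles in degrees, forces in N, time in s.
With the tool pointing down it reaches from about 0.4 to 0.825 m from the base axis. Payload 7 kg.
Tool frame: the origin (TCP) lies at the very end of the fingers, on their centre line; the grasp point (between the pads) lies hold_point_z behind it (hold_point_z is the distance from the TCP to the grasp point, in m); z points along the fingers, y is the direction in which the jaws open and shut (so a half turn about z gives the same grasp; the last joint's range is limited). The gripper opens to 88 mm and grips with 3 to 60 N. Pads are 19 mm wide; open, the fingers measure 130 mm over their backs; the gripper's body (78 mm by 193 mm) begins 47 mm behind the grasp point.
Start: joints at [88.986, 20.546, 0.682, 0, -70.136, -16.507], TCP at [0.203, 0.644, 0.227] pointing down, gripper open.
Joint ranges: [-176.03, 176.03], [-82.01, 121.73], [-58.28, 71.71], [-173.87, 95.51], [-174.79, -0.11], [-173.66, 173.66]. Speed limits (degrees/s): [136.94, 136.94, 172.46, 180, 180, 180].

## Interface

Orientations are given as [roll, pitch, yaw] about the fixed x, y, z axes, in that order (R = Rz(yaw) Ry(pitch) Rx(roll)).
In Python, from plant import get_obs, snapshot, close_job, hold_point_z gives the robot as it stands. The module is installed in compiled form; this text tells all that it offers.
- The arm moves only by the tool jog_arm, never from a script. Its argument "commands" is a list of rows, each a list of 4 numbers: the shift along the world's x, y, z in mm, then the turn about the world's z in degrees. In form: [[x, y, z, turn], ...]. A call has exactly 10 rows; each row shifts and turns the commanded pose from where the row before left it; what a row does not reach is not made up. A row lasts 1/12 s, in which the tool goes at most 41.7 mm and 7.16 degrees, less where a joint would pass 70% of its speed; a pose out of reach is approached as far as the arm can. A call is refused whole if a number of a shift passes 41.7 or a number of a turn 7.16, either way. A call with a gripper value outside its range is refused whole. "fingers" is the finger opening in mm, from 0 to 87.6, set as the call begins (left out, the last holds). The fingers move at their own pace and stop on an object; the grip force is fixed at half the most. Time passes only in rows, so rows that do not move let the fingers close, or fill a call up. It gives the time, the measured TCP pose, the force and the opening at its end, in the units of the state.
- get_obs(): the state, without advancing time (a new reading comes with each control period).
- snapshot(name): name is "side" or "top" or "wrist"; returns a dict with "image" (400x640x3 uint8, red, green, blue), "fov_y" (degrees; the focal length in pixels is half the picture's height over the tangent of half this angle, whatever the lens; pixels are square), "cx", "cy" (the principal point, pixels), "rvec" (rotation vector, rad) and "tvec" (3), from world to camera coordinates, as OpenCV has them; the wrist camera has in their place "mount" (4x4, takes a point from camera to tool coordinates, whose origin is the TCP and whose axes are the flange's). Camera axes: x right, y down, z forward; pixel columns grow to the right and rows downward; lengths in m; the calibration is good to about 2 mm. The wrist camera is an equidistant fisheye: a pixel r from the principal point sees the ray r / f radians off the axis. A picture is of the moment at which its call begins: read the wrist's pose just before it. There is no depth.
- close_job(): hands the job in, once; it reports no verdict.
The state is a dict: "clock": time; "joint_pos": joint angles; "qvel": joint speeds; "tau": joint torques, N m; "tool_pos": TCP position; "orientation": TCP orientation; "force": force on the tool from outside, world axes, zero at the start; "moment": the same for the moment, N m; "opening": finger opening in m.
Only numpy, scipy, OpenCV 4.12 (cv2) and the standard library are available. Lean on these libraries where they do the work, as an engineer would, in place of code of your own. Each camera call takes 0.05 s, during which the arm holds its last target.

## Task

Close the blue split bearing housing of the fan shaft. First take the steel dowel from the wooden rack, push it fully home in the empty hole of the housing's base and let go of it; then set the blue cap over both dowels, fully down on the base, and finish while still holding it there with the gripper, pressed down firmly (about 15 N of push). Leave everything else on the bench where it is.

Things in the scene. Friction and masses are not known exactly. Their poses are not given: they have to be found in the camera images.
- base: Blue lower half of a split bearing housing on a light pine board (90 x 250 x 18 mm, rounded ends), both fixed to the bench. Origin: centre of the board's underside, on the bench. z up; y along the line of the two dowels, x along the shaft. Housing 44 mm wide in x, 144 mm long in y; its flat joint face is 58 mm above the bench.
- joint_face (a point): Centre of the base's joint face, axes as the base; the cap's origin comes here. A bearing (42 mm across, 24 mm long) and a fan shaft (22 mm across, 130 mm long, along x) lie here and stay, their axis at joint-face height, so they rise 21 and 11 mm above the face.
- hole (a point): Mouth of the empty dowel hole in the base's joint face, 50 mm to -y of its centre, axes as the base. Hole 13.5 mm across, 30 mm deep, flat bottom, vertical.
- fixed_dowel (a point): Top of the steel dowel already fixed in the base, 50 mm to +y of the centre. 12 mm across, standing 40 mm above the joint face, its top 5 mm tapered.
- cap: Loose blue upper half, about 0.4 kg, lying on its joint face. Origin: centre of that underside; z up, y along its two holes. 44 mm wide in x, 144 mm long in y. Flanges (|y| 28 to 72 mm) 24 mm thick, with vertical through holes 15 mm across at y = +-50 mm. Middle hump (40 mm long at its top) rises to 60 mm; its flat sides, 44 mm apart in x, are the grip. Hollow below. Fits either way round.
- rack: Brown wooden dowel rack, 56 x 146 x 30 mm, fixed to the bench; origin: centre of its underside, z up. Three holes 14 mm across and 20 mm deep in a row along y at -45, 0 and +45 mm, holding three dowels in any order.
- dowel: The loose steel dowel, 12 mm across, 70 mm long, 62 g, both ends alike with a 5 mm taper to 7 mm; stands upright in one of the rack's holes, its lower end 10 mm above the bench. Origin: centre of its lower end, z along it. Fully home it stands 40 mm out of the base, level with the fixed dowel.
- pine_dowel_a: Bystander: light wooden dowel, 12 x 56 mm, in the rack. Origin at its lower end.
- pine_dowel_b: Bystander: light wooden dowel, 12 x 56 mm, in the rack. Origin at its lower end.
- duct_collar: Bystander: galvanised duct collar, a ring 100 mm across, 75 mm high, standing on the bench. Origin: centre of its underside.
- screw_tin: Bystander: red screw tin, 72 mm across, 85 mm high. Origin: centre of its underside.
- screwdriver: Bystander: screwdriver with a red handle, 200 mm, lying along its x. Origin: its middle, on the bench.
- spanner: Bystander: steel spanner, 180 mm, lying along its x. Origin: its middle, on the bench.
- offcut: Bystander: pine offcut 50 x 120 x 30 mm lying on the bench. Origin: centre of its underside.
Things that resemble listed ones, but are neither listed nor needed, are in the scene too. Of the things that look like the cap, take the one that is farthest from the robot's base at the start.

How it is judged (in metres and radians):
On the way:
1. the steel dowel stands fully home in the base's hole, let go (horizontal distance between dowel and hole below 0.004 m and z of dowel in the frame of hole below -0.0275 m and angle between dowel's own z axis and vertical below 0.08 rad and contact force between the fingers and dowel below 0.5 N), for 0.2 s.
At the end, for the whole second after the job is handed in: Steel dowel home in the base (foot 27.5 mm or more below the joint face, within 4 mm sideways, 0.08 rad of upright); cap on both dowels, within 4 mm of the joint face's centre, under 2 mm above it, tilt < 0.04, in line < 0.06 rad, still; fingers on it (> 3 N), bearing on the base with > 10 N (horizontal distance between dowel and hole below 0.004 m and z of dowel in the frame of hole below -0.0275 m and angle between dowel's own z axis and vertical below 0.08 rad and distance between cap and joint_face below 0.004 m and z of cap in the frame of joint_face below 0.002 m and angle between cap's own z axis and vertical below 0.04 rad and angle between the y axis of cap and the y axis of base, either way round below 0.06 rad and contact force between cap and base above 10 N and contact force between the fingers and cap above 3 N and linear speed of cap below 0.02 m/s); the arm keeps its last pose, push and grip.
It fails at once if a bystander is moved by more than 30 mm (distance of any of pine_dowel_a, pine_dowel_b, duct_collar, screw_tin, screwdriver, spanner, offcut from where it was at the start of the episode above 0.03 m).
It also fails if it takes over 62 s, if anything falls off the work surface, if the arm or the gripper's body presses on something with over 40 N, if the wrist force passes 120 N, or if a joint passes its speed limit or range.

## Working session

There is one attempt and no reset: what is moved stays moved. The work goes in short steps, Python scripts to look and compute and a tool call to move; the robot and the scene stay as the last step left them, time stands still between calls to the robot, and variables do not carry over. Pictures are saved under pics/ and viewed, and the job is handed in when it is done.

Besides the shell and the picture viewer there is one more tool, called after "Call:" as name(argument=value, ...), one argument or row to a line, values as JSON. jog_arm: Moves the arm, as the interface text tells. Its arguments: {"type":"object","properties":{"commands":{"type":"array","items":{"type":"array","items":{"type":"number"}}},"fingers":{"type":"number"}},"required":["commands"]}

```bash
mkdir -p pics
cat > h.py <<'E'
import numpy as np, cv2
from plant import get_obs, snapshot, close_job, hold_point_z
def grab(name,fn):
    o=get_obs(); s=snapshot(name); cv2.imwrite('pics/'+fn+'.png',s['image'][:,:,::-1]); s['obs']=o
    import pickle; pickle.dump(s,open('pics/'+fn+'.pkl','wb')); return s
def load(fn):
    import pickle; return pickle.load(open('pics/'+fn+'.pkl','rb'))
from scipy.spatial.transform import Rotation as Ro
def ray(s,u,v):
    H=s['image'].shape[0]; f=H/2/np.tan(np.radians(s['fov_y'])/2)
    x,y=(u-s['cx'])/f,(v-s['cy'])/f
    if 'mount' in s:
        r=np.hypot(x,y); d=np.array([x/r*np.sin(r),y/r*np.sin(r),np.cos(r)]) if r>0 else np.array([0,0,1.])
        o=s['obs']; R=Ro.from_euler('xyz',o['orientation'],degrees=True).as_matrix()
        M=np.array(s['mount']); return R@M[:3,3]+np.array(o['tool_pos']), R@M[:3,:3]@d
    R=cv2.Rodrigues(np.array(s['rvec'],float))[0]; t=np.array(s['tvec'],float).ravel()
    d=R.T@np.array([x,y,1.]); return -R.T@t, d
def onz(s,u,v,z):
    c,d=ray(s,u,v); return c+d*(z-c[2])/d[2]
def tri(rs):
    A=np.zeros((3,3));b=np.zeros(3)
    for c,d in rs:
        d=d/np.linalg.norm(d);P=np.eye(3)-np.outer(d,d);A+=P;b+=P@c
    return np.linalg.solve(A,b)
def proj(s,p):
    p=np.array(p,float);H=s['image'].shape[0]; f=H/2/np.tan(np.radians(s['fov_y'])/2)
    if 'mount' in s:
        o=s['obs']; R=Ro.from_euler('xyz',o['orientation'],degrees=True).as_matrix();M=np.array(s['mount'])
        q=R.T@(p-np.array(o['tool_pos'])); q=M[:3,:3].T@(q-M[:3,3])
        th=np.arctan2(np.hypot(q[0],q[1]),q[2]);n=np.hypot(q[0],q[1])
        return s['cx']+f*th*q[0]/n, s['cy']+f*th*q[1]/n
    q=cv2.Rodrigues(np.array(s['rvec'],float))[0]@p+np.array(s['tvec'],float).ravel()
    return s['cx']+f*q[0]/q[2], s['cy']+f*q[1]/q[2]
E
python3 - <<'E'
from h import *
print(get_obs(),hold_point_z)
for n in ['side','top','wrist']:
    s=grab(n,n+'0'); print(n,{k:v for k,v in s.items() if k not in('image','obs')})
    if n!='wrist': print(ray(s,320,200))
E
```

```text
{'clock': 0.0, 'joint_pos': array([ 8.89872184e+01,  2.05914248e+01,  6.35307937e-01, -1.76591755e-02,
       -7.01344172e+01, -1.65071084e+01]), 'qvel': array([ 0.06792595, -0.10561186,  0.13637801, -0.01825332,  0.05625038,
        0.06592958]), 'tau': array([ 3.26777138e-05, -5.82707405e+01,  2.93048108e+01,  6.99691325e+00,
        6.94245362e-03, -1.66459645e-04]), 'tool_pos': array([0.20309169, 0.6432397 , 0.22564218]), 'orientation': array([ 1.79908480e+02, -9.80938908e-03, -1.75258961e+01]), 'force': array([ 0.80793188,  0.46071833, -0.67315119]), 'moment': array([ 0.06716435, -0.0377233 , -0.0556273 ]), 'opening': 0.08754375789556924} 0.0188
side {'fov_y': 48.15047766060738, 'cx': 326.0479850860224, 'cy': 204.8752347823005, 'rvec': array([ 2.2214069 , -0.31638395,  0.13796725]), 'tvec': array([-0.50465817,  0.1609351 ,  0.96218727])}
(array([ 0.31357148, -0.77004367,  0.7176977 ]), array([ 0.19727139,  0.76617637, -0.61184879]))
top {'fov_y': 50.40920153146563, 'cx': 316.6144210111114, 'cy': 199.5598185840648, 'rvec': array([ 2.14420965, -2.19822439,  0.10401577]), 'tvec': array([0.00213695, 0.5645767 , 1.05028542])}
(array([ 0.46042403, -0.01164029,  1.09987504]), array([ 0.09531187, -0.00818649, -0.99544622]))
wrist {'fov_y': 65.70646984690485, 'cx': 317.85885372290426, 'cy': 202.24767760950124, 'mount': array([[-2.38967441e-05, -9.53787165e-01, -3.00483017e-01,
         8.20858811e-02],
       [ 9.99999996e-01,  1.50320798e-06, -8.42992218e-05,
        -1.43656517e-03],
       [ 8.08552042e-05, -3.00483018e-01,  9.53787161e-01,
        -1.58341105e-01],
       [ 0.00000000e+00,  0.00000000e+00,  0.00000000e+00,
         1.00000000e+00]])}
```

View pics/side0.png

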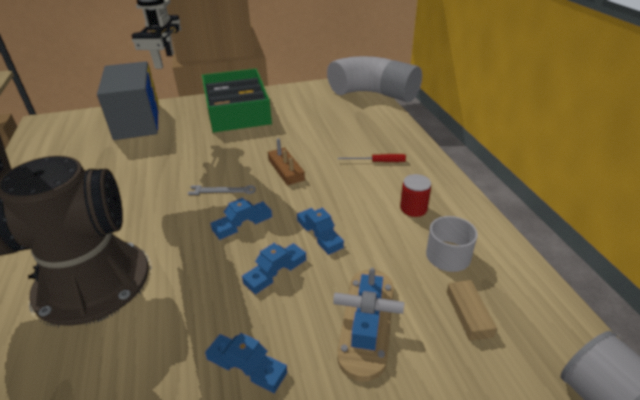

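View pics/top0.png

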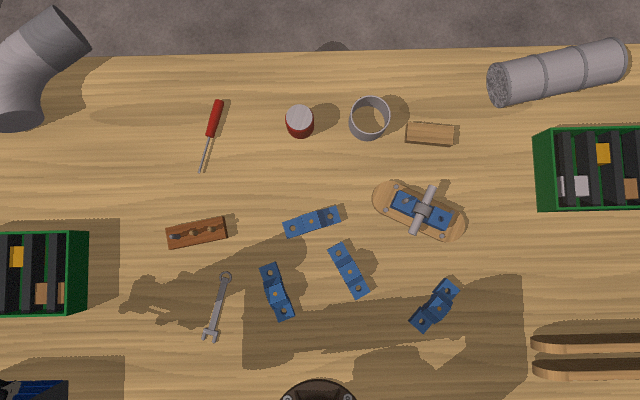

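View pics/wrist0.png

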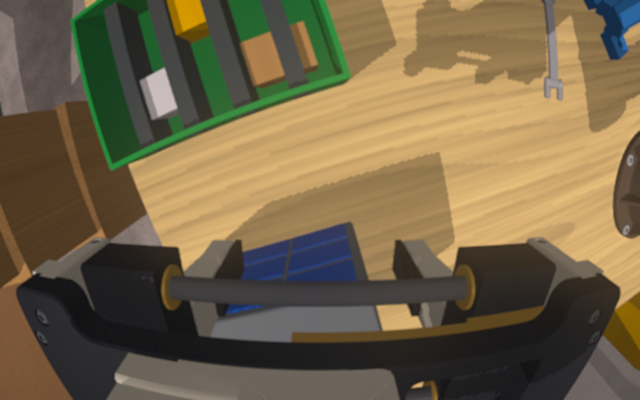

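The side and top views show four cap-like parts at top-view pixels (312,221), (349,270), (277,291) and (434,305). The base is at (423,210) and the rack at (197,232). I'll measure these next.

Run:
```python
from h import *
s=load('top0');im=s['image']
hsv=cv2.cvtColor(im,cv2.COLOR_RGB2HSV)
m=cv2.inRange(hsv,(100,120,60),(120,255,255))
n,l,st,c=cv2.connectedComponentsWithStats(m)
for i in range(1,n):
    if st[i,4]>150:
        cn=cv2.findContours((l==i).astype(np.uint8),0,1)[0][0]; 
        p=onz(s,*c[i],0.03); print(c[i].round(1),st[i,4],p.round(3),np.hypot(p[0],p[1]).round(3),cv2.minAreaRect(cn))
a=cv2.resize(im[190:260,150:260],None,fx=7,fy=7,interpolation=cv2.INTER_CUBIC)
cv2.imwrite('pics/rackT.png',a[:,:,::-1])
a=cv2.resize(im[170:320,260:480],None,fx=3.6,fy=3.6,interpolation=cv2.INTER_CUBIC)
cv2.imwrite('pics/capT.png',a[:,:,::-1])
s=load('side0');im=s['image']
a=cv2.resize(im[130:195,240:330],None,fx=8,fy=8,interpolation=cv2.INTER_CUBIC)
cv2.imwrite('pics/rackS.png',a[:,:,::-1])
a=cv2.resize(im[190:390,200:420],None,fx=3,fy=3,interpolation=cv2.INTER_CUBIC)
cv2.imwrite('pics/capS.png',a[:,:,::-1])
```

```text
[403.7 202.8] 286 [ 0.551 -0.232  0.03 ] 0.597 ((404.78082275390625, 203.0821990966797), (22.01431655883789, 19.034934997558594), 24.443954467773438)
[439.5 218.3] 318 [ 0.509 -0.32   0.03 ] 0.601 ((439.1951904296875, 218.77053833007812), (19.365978240966797, 18.95217514038086), 24.443954467773438)
[301.9 224.3] 561 [0.503 0.027 0.03 ] 0.503 ((301.4000244140625, 224.20001220703125), (17.708751678466797, 36.04996109008789), 71.56504821777344)
[348.6 270.5] 879 [ 0.385 -0.087  0.03 ] 0.395 ((348.623046875, 270.2153625488281), (57.55210876464844, 17.488893508911133), 60.2551155090332)
[276.1 292.4] 924 [0.336 0.094 0.03 ] 0.349 ((275.552490234375, 292.03173828125), (57.64198684692383, 20.17182159423828), 69.829345703125)
[435.6 307.6] 867 [ 0.289 -0.299  0.03 ] 0.416 ((435.9677734375, 307.15643310546875), (23.32672119140625, 57.88835525512695), 38.233829498291016)
```

View pics/rackT.png

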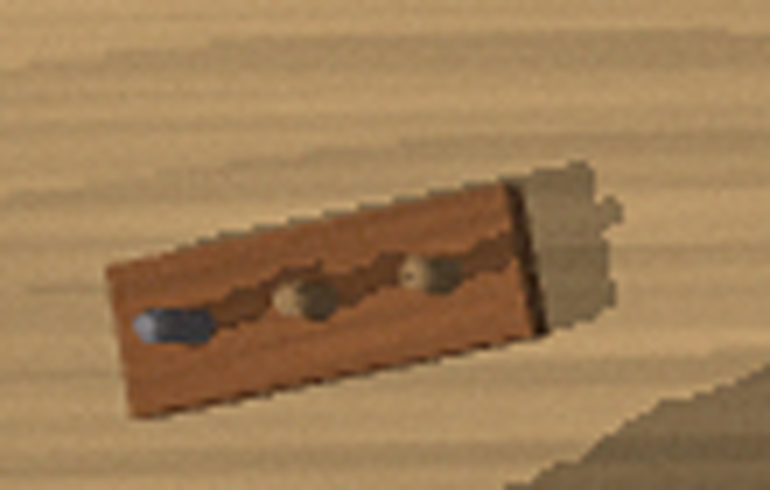

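View pics/capT.png

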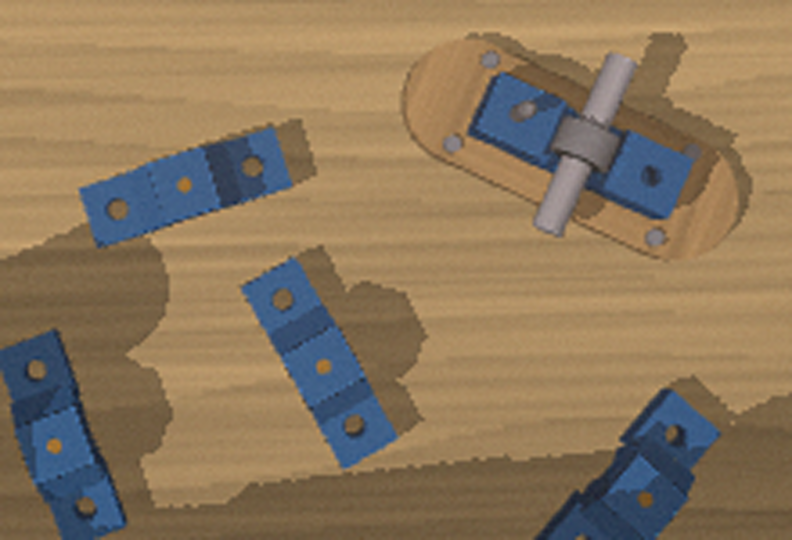

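View pics/rackS.png

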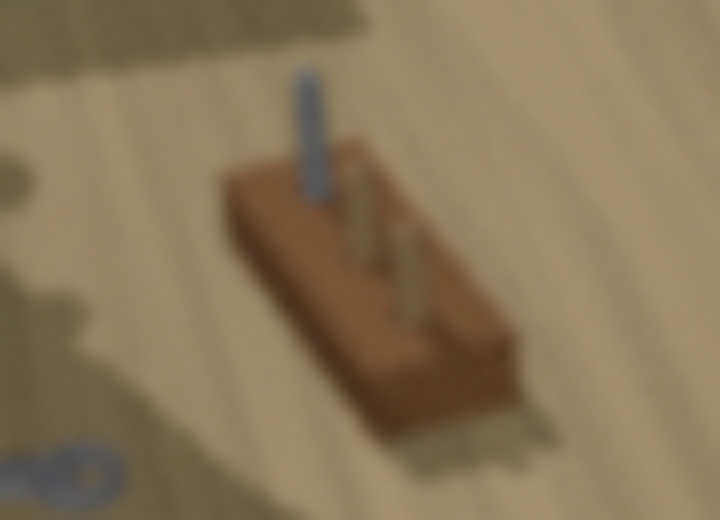

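View pics/capS.png

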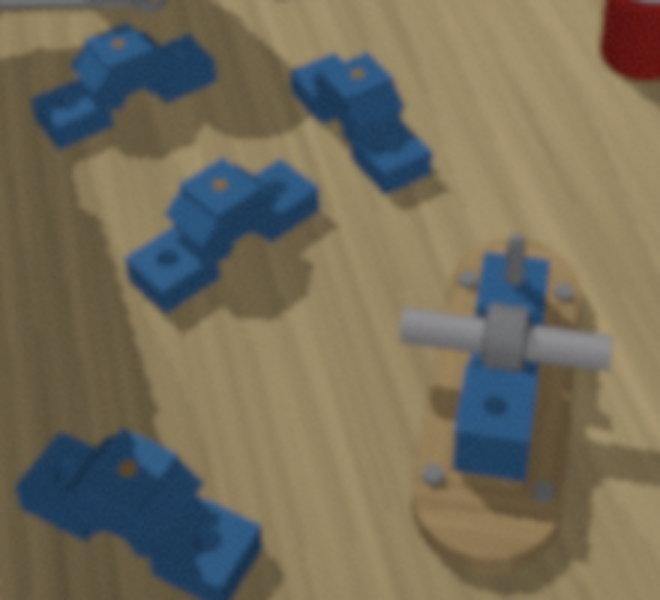

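Run:
```python
from h import *
t=load('top0');s=load('side0')
T=lambda x,y:(150+x/7-.43,190+y/7-.43)
S=lambda x,y:(240+x/8-.44,130+y/8-.44)
cs=np.array([onz(t,*T(*p),0.03) for p in [(107,268),(515,182),(545,335),(130,418)]])
print('rack',cs.round(4),cs.mean(0).round(4),np.linalg.norm(np.roll(cs,-1,0)-cs,axis=1).round(3))
c=cs.mean(0); u=cs[0]-cs[1]+cs[3]-cs[2]; u/=np.linalg.norm(u); print('yaw',np.degrees(np.arctan2(u[1],u[0]))-90,'steel hole',(c+.045*u).round(4))
print('steel top tri',tri([ray(t,*T(148,324)),ray(s,*S(308,72))]).round(4),onz(t,*T(148,324),.08).round(4),onz(s,*S(308,72),.08).round(4))
C=lambda x,y:(260+x/3.6-.36,170+y/3.6-.36)
D=lambda x,y:(200+x/3-.33,190+y/3-.33)
print('hole',onz(t,*C(651,175),.058).round(4),onz(s,*D(495,406),.058).round(4))
print('fixed top',onz(t,*C(528,110),.098).round(4),onz(s,*D(516,240),.098).round(4))
f=onz(t,*C(528,110),.098);h=onz(t,*C(651,175),.058);print(np.linalg.norm((f-h)[:2]),'base yaw',np.degrees(np.arctan2(*(f-h)[1::-1]))-90)
# cap
a=onz(t,*C(118,209),.024);b=onz(t,*C(253,167),.024);print('cap holes',a.round(4),b.round(4),np.linalg.norm(a-b),((a+b)/2).round(4),'yaw',np.degrees(np.arctan2(*(a-b)[1::-1]))-90)
print('cap top hole',onz(t,*C(184,184),.06).round(4),onz(s,*D(357,74),.06).round(4))
```

```text
rack [[0.5022 0.3715 0.03  ]
 [0.5295 0.2247 0.03  ]
 [0.4744 0.2142 0.03  ]
 [0.4485 0.3627 0.03  ]] [0.4887 0.2933 0.03  ] [0.149 0.056 0.151 0.054]
yaw 10.208823111139338 steel hole [0.4807 0.3376 0.03  ]
steel top tri [0.4809 0.34   0.0782] [0.4808 0.3393 0.08  ] [0.4804 0.3369 0.08  ]
hole [ 0.5079 -0.3143  0.058 ] [ 0.5066 -0.3158  0.058 ]
fixed top [ 0.5508 -0.2241  0.098 ] [ 0.55   -0.2289  0.098 ]
0.09985669039141058 base yaw -25.448772379028256
cap holes [0.4949 0.051  0.024 ] [ 0.522  -0.0446  0.024 ] 0.09935921011263167 [0.5084 0.0032 0.024 ] yaw 15.85649428703914
cap top hole [0.5096 0.0037 0.06  ] [0.5084 0.0023 0.06  ]
```

Call:
jog_arm(
  commands=[
    [20,-22,0,-5],
    [20,-22,0,-5],
    [20,-22,0,-5],
    [20,-22,0,-5],
    [20,-22,0,-5],
    [20,-22,0,-5],
    [20,-22,0,-5],
    [20,-22,0,-5],
    [20,-22,0,-5],
    [20,-22,0,-5],
  ],
  fingers=50,
)

```text
clock: 0.98
tool_pos: [0.4039, 0.4223, 0.2265]
orientation: [180.0, -0.0, -67.8]
force: [-0.2, -0.1, 0.3]
opening: 0.0499
```

Call:
jog_arm(
  commands=[
    [20,-22,-10,-4],
    [20,-22,-10,-4],
    [20,-22,-10,-4],
    [15,-15,-10,0],
    [3,-4,0,0],
    [0,0,0,0],
    [0,0,0,0],
    [0,0,0,0],
    [0,0,0,0],
    [0,0,0,0],
  ],
)

```text
clock: 1.82
tool_pos: [0.4808, 0.3396, 0.187]
orientation: [-180.0, 0.0, -79.4]
force: [-0.2, 0.2, -1.1]
opening: 0.05
```

Run:
```python
from h import *
s=grab('wrist','w1');o=s['obs'];print(o['clock'],o['tool_pos'],o['orientation'],o['force'],o['opening'],o['joint_pos'])
print(proj(s,(.4807,.338,.08)),proj(s,(.4807,.338,.03)),proj(s,(.4887,.2933,.066)))
```

```text
1.8167 [0.48076246 0.3396055  0.1870191 ] [-1.79966966e+02  3.27826381e-02 -7.94403320e+01] [-0.23356232  0.18456714 -1.05313615] 0.05003572409994087 [ 5.42535280e+01  1.41050927e+01 -1.38322207e+01 -1.00015958e-03
 -6.20161554e+01 -4.36934005e+01]
(np.float64(319.48006257638), np.float64(197.30674187998406)) (np.float64(319.25594891981973), np.float64(183.6938350679486)) (np.float64(319.8294298823132), np.float64(144.74736583520144))
```

View pics/w1.png

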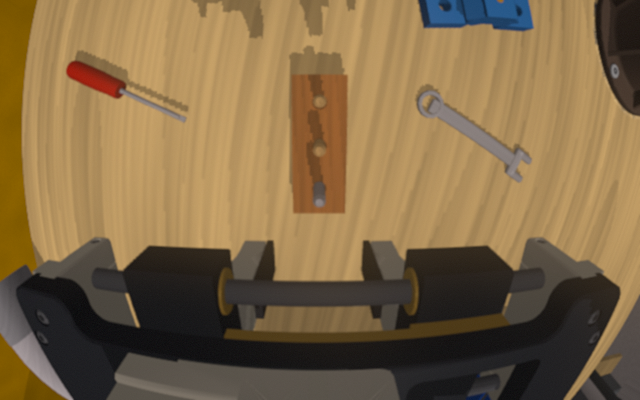

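Run:
```python
from h import *
s=load('w1');im=s['image']
a=cv2.resize(im[70:220,270:370],None,fx=5,fy=5,interpolation=cv2.INTER_CUBIC)[-560:]
cv2.imwrite('pics/w1c.png',a[:,:,::-1])
for v in (200,202,204): print(onz(s,319.3,v,.08).round(4))
# rack corners
cs=np.array([onz(s,*p,.03) for p in [(293,213),(345.5,212.5),(346,75),(294,75)]]);print(cs.round(4),cs.mean(0))
```

```text
[0.4804 0.3405 0.08  ]
[0.48   0.3424 0.08  ]
[0.4797 0.3442 0.08  ]
[[0.5026 0.3753 0.03  ]
 [0.4469 0.3643 0.03  ]
 [0.4752 0.2223 0.03  ]
 [0.5262 0.2319 0.03  ]] [0.48770928 0.29843683 0.03      ]
```

View pics/w1c.png

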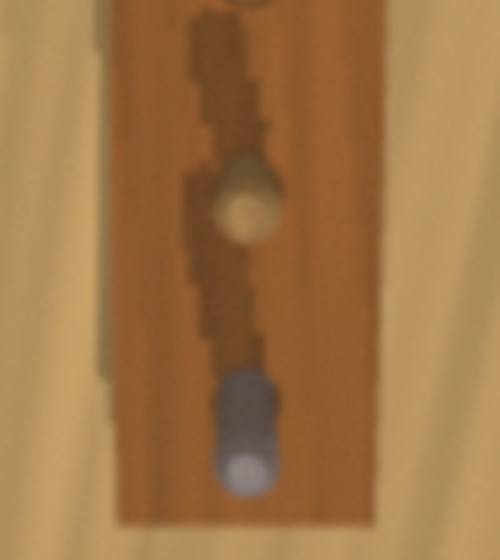

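The dowel top is at pixel (319,202), which gives x≈0.480 and y≈0.340–0.342. All three cameras agree within about 3 mm. Descending to grasp it.

Call:
jog_arm(
  commands=[
    [-0.5,0.5,-20,-0.4],
    [0,0,-25,0],
    [0,0,-25,0],
    [0,0,-25,0],
    [0,0,-20,0],
    [0,0,-15,0],
    [0,0,-8,0],
    [0,0,-5,0],
    [0,0,0,0],
    [0,0,0,0],
  ],
)

```text
clock: 2.7
tool_pos: [0.481, 0.3397, 0.0442]
orientation: [-180.0, 0.0, -79.9]
force: [0.7, 1.5, -0.1]
opening: 0.0502
```

Call:
jog_arm(
  commands=[
    [0,0,0,0],
    [0,0,0,0],
    [0,0,0,0],
    [0,0,0,0],
    [0,0,0,0],
    [0,0,0,0],
    [0,0,0,0],
    [0,0,0,0],
    [0,0,0,0],
    [0,0,0,0],
  ],
  fingers=0,
)

```text
clock: 3.53
tool_pos: [0.4808, 0.3392, 0.0437]
orientation: [-180.0, 0.0, -79.9]
force: [-0.5, 0.5, 1.2]
opening: 0.0116
```

Run:
```python
from h import *
s=grab('wrist','w2');o=s['obs'];print(o['clock'],o['tool_pos'],o['orientation'],o['force'],o['opening'])
```

```text
3.5333 [0.48081005 0.33919569 0.04365719] [-1.79991319e+02  1.86845782e-03 -7.99183534e+01] [-0.47197803  0.52146613  1.23441517] 0.01155068057740339
```

View pics/w2.png

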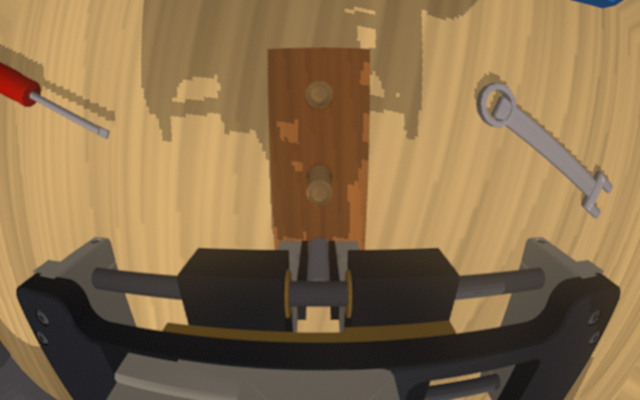

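Call:
jog_arm(
  commands=[
    [0,0,8,0],
    [0,0,15,0],
    [0,0,20,0],
    [0,0,25,0],
    [0,0,25,0],
    [0,0,20,0],
    [0,0,10,0],
    [0,-10,0,-1],
    [2,-25,0,-4],
    [2,-35,0,-4],
  ],
)

```text
clock: 4.42
tool_pos: [0.4841, 0.2692, 0.1653]
orientation: [179.9, -0.0, -89.0]
force: [0.4, -0.4, -0.4]
opening: 0.011
```

Call:
jog_arm(
  commands=[
    [2,-38,0,-4],
    [2,-38,0,-4],
    [2,-38,0,-4],
    [2,-38,0,-4],
    [2,-38,0,-4],
    [2,-38,0,-4],
    [2,-38,0,-2],
    [2,-38,0,0],
    [2,-38,0,0],
    [2,-38,0,0],
  ],
)

```text
clock: 5.25
tool_pos: [0.5032, -0.113, 0.1654]
orientation: [179.9, -0.0, -115.0]
force: [1.1, 1.0, -0.7]
opening: 0.0112
```

Call:
jog_arm(
  commands=[
    [2,-38,0,0],
    [2,-38,0,0],
    [0,-37,0,0],
    [0,-30,0,0],
    [0,-20,0,0],
    [0,-10,0,0],
    [0,0,0,0],
    [0,0,0,0],
    [0,0,0,0],
    [0,0,0,0],
  ],
)

```text
clock: 6.08
tool_pos: [0.5087, -0.2828, 0.1665]
orientation: [180.0, 0.0, -114.9]
force: [0.0, 1.0, -0.9]
opening: 0.0115
```

Run:
```python
from h import *
s=grab('wrist','w3');o=s['obs'];print(o['clock'],o['tool_pos'],o['orientation'],o['force'],o['opening'])
print(proj(s,(.507,-.315,.058)),proj(s,(.5505,-.226,.098)))
for n in('top','side'): grab(n,n+'3')
```

```text
6.0833 [ 0.50867894 -0.28275109  0.16645068] [ 1.79985737e+02  9.39515089e-03 -1.14860471e+02] [ 0.02407203  1.03419922 -0.86831732] 0.011465773355291864
(np.float64(304.30259637239163), np.float64(165.3758830954938)) (np.float64(301.824028853425), np.float64(287.94185119997263))
```

View pics/w3.png

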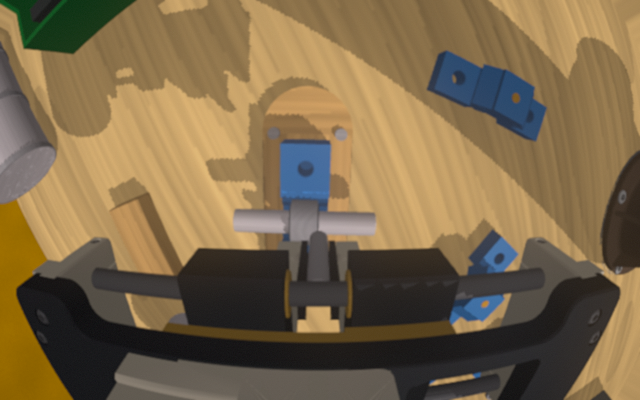

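View pics/side3.png

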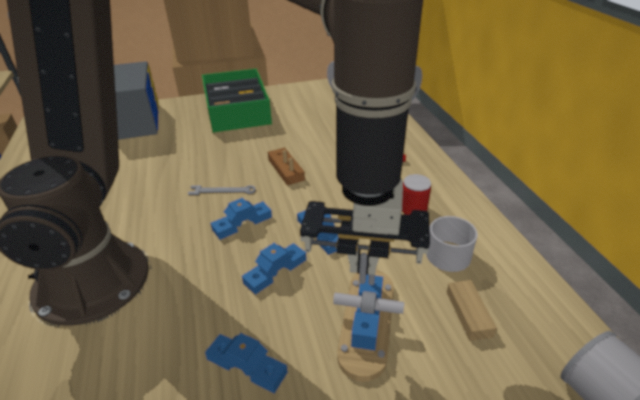

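Run:
```python
from h import *
s=load('w3');im=s['image']
a=cv2.resize(im[130:260,260:380],None,fx=6,fy=6,interpolation=cv2.INTER_CUBIC)[:600]
b=cv2.resize(im[190:265,280:360],None,fx=8,fy=8,interpolation=cv2.INTER_CUBIC)[:600]
cv2.imwrite('pics/w3c.png',a[:,:,::-1]);cv2.imwrite('pics/w3d.png',b[:,:,::-1])
```

```text
(no output)
```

View pics/w3c.png

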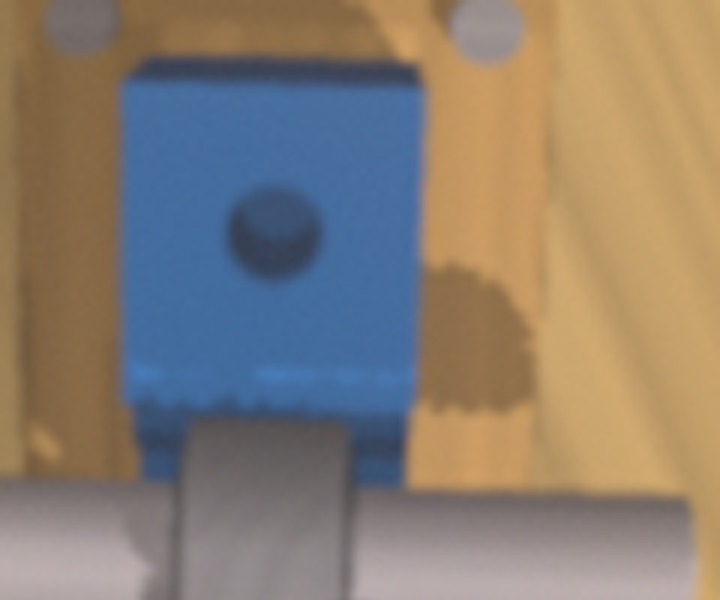

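View pics/w3d.png

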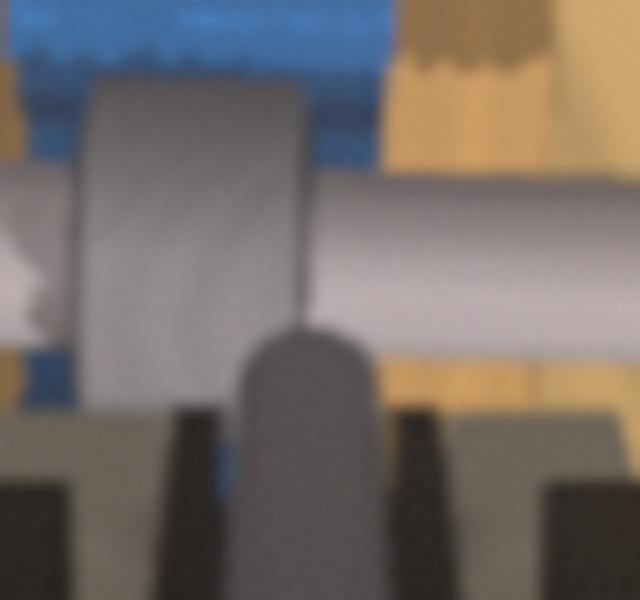

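Run:
```python
from h import *
s=load('w3');o=s['obs'];R=Ro.from_euler('xyz',o['orientation'],degrees=True).as_matrix();T=np.array(o['tool_pos'])
zf=T[2]-.034
p=onz(s,318.1,230.2,zf); q=R.T@(p-T); print('foot edge tool',q.round(4)); q[0]-=.0039; print('foot centre tool',q.round(4)); f=T+R@q;print(f.round(4))
h=onz(s,305.4,168.4,.058);print('hole wrist',h.round(4),'delta foot->hole',(h-f).round(4))
print('if dowel at tool axis: delta to top/side est',np.array([.5073,-.315])-T[:2])
# edges of the housing dir
a=onz(s,260+122/6-.4,130+90/6-.4,.058);b=onz(s,260+128/6-.4,130+370/6-.4,.058);c=onz(s,260+424/6-.4,130+90/6-.4,.058);d=onz(s,260+415/6-.4,130+370/6-.4,.058)
for x,y in((a,b),(c,d)): v=y-x;print(np.degrees(np.arctan2(v[1],v[0]))-90)
print((np.linalg.norm(a-c)),np.linalg.norm(b-d))
```

```text
foot edge tool [-0.0001 -0.0001  0.034 ]
foot centre tool [-0.004  -0.0001  0.034 ]
[ 0.5104 -0.2791  0.1325]
hole wrist [ 0.5073 -0.3122  0.058 ] delta foot->hole [-0.0031 -0.033  -0.0745]
if dowel at tool axis: delta to top/side est [-0.00137894 -0.03224891]
-25.24185828586137
-26.172012569827864
0.04357488942442873 0.04289567000869388
```

Hole is at wrist pixel (305.4,168.4) and the dowel foot at about (318,230). The wrist camera shows a consistent bias of about 3 mm along the tool x axis. I'll go lower and closer for a relative check.

Call:
jog_arm(
  commands=[
    [3,-4,-8,-0.6],
    [3,-4,-10,0],
    [2,-4,-10,0],
    [0,0,-10,0],
    [0,0,-6,0],
    [0,0,-2,0],
    [0,0,0,0],
    [0,0,0,0],
    [0,0,0,0],
    [0,0,0,0],
  ],
)

```text
clock: 7.07
tool_pos: [0.5171, -0.2959, 0.1212]
orientation: [-179.9, 0.0, -115.5]
force: [0.4, 0.3, -0.7]
opening: 0.0116
```

Run:
```python
from h import *
s=grab('wrist','w4');o=s['obs'];print(o['clock'],o['tool_pos'],o['orientation'],o['force'],o['opening'])
im=s['image']
b=cv2.resize(im[150:260,270:370],None,fx=6,fy=6,interpolation=cv2.INTER_CUBIC)[:600]
cv2.imwrite('pics/w4d.png',b[:,:,::-1])
```

```text
7.0667 [ 0.51705989 -0.29589493  0.12119258] [-1.79938247e+02  1.02368679e-02 -1.15514101e+02] [ 0.41692253  0.33179636 -0.65106884] 0.011581471709906923
```

View pics/w4d.png

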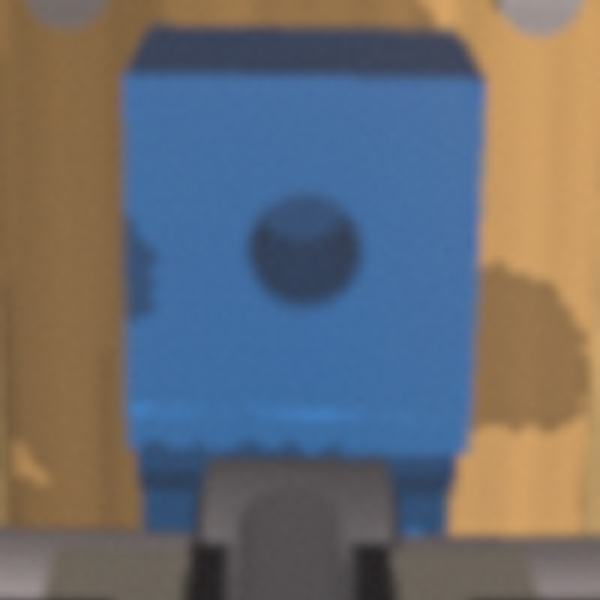

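Run:
```python
from h import *
s=load('w4');o=s['obs'];e=[180,0,-115.5];s['obs']['orientation']=np.array(e)
R=Ro.from_euler('xyz',e,degrees=True).as_matrix();T=np.array(o['tool_pos'])
zf=T[2]-.034
q=R.T@(onz(s,317.8,230.8,zf)-T); q[0]-=.0039
g=R.T@(onz(s,320.4,191.2,.058)-T); print('foot tool',q.round(4),'hole tool',g.round(4)); d=R@(g-q);print('delta world',d.round(4),'target',(T+d)[:2].round(4))
print(R.T@(np.array([.5079,-.3143,.058])-T),R.T@(np.array([.5066,-.3158,.058])-T))
```

```text
foot tool [-0.0044 -0.0002  0.034 ] hole tool [0.019  0.0017 0.0632]
delta world [-0.0118 -0.0203 -0.0292] target [ 0.5052 -0.3162]
[0.02055558 0.000344   0.06319258] [0.02246912 0.00087159 0.06319258]
```

Call:
jog_arm(
  commands=[
    [-3,-6,0,0],
    [-4,-7,0,0],
    [-3.3,-5.9,0,0],
    [0,0,-8,0],
    [0,0,-8,0],
    [0,0,-8,0],
    [0,0,-4,0],
    [0,0,-3,0],
    [0,0,-2,0],
    [0,0,0,0],
  ],
)

```text
clock: 7.95
tool_pos: [0.5064, -0.3146, 0.087]
orientation: [180.0, -0.0, -115.5]
force: [-0.3, -0.7, -0.5]
opening: 0.0111
```

Call:
jog_arm(
  commands=[
    [0,0,-2,0],
    [0,0,-2,0],
    [0,0,-2,0],
    [0,0,-2,0],
    [0,0,-2,0],
    [0,0,0,0],
    [0,0,0,0],
    [0,0,0,0],
    [0,0,0,0],
    [0,0,0,0],
  ],
)

```text
clock: 8.78
tool_pos: [0.5064, -0.3148, 0.0775]
orientation: [180.0, -0.0, -115.5]
force: [0.8, -1.6, -2.7]
opening: 0.0114
```

Call:
jog_arm(
  commands=[
    [0,0,-2,0],
    [0,0,-2,0],
    [0,0,-2,0],
    [0,0,-2,0],
    [0,0,-2,0],
    [0,0,-2,0],
    [0,0,0,0],
    [0,0,0,0],
    [0,0,0,0],
    [0,0,0,0],
  ],
)

```text
clock: 9.62
tool_pos: [0.5063, -0.3147, 0.0653]
orientation: [180.0, -0.0, -115.5]
force: [-0.6, -4.7, -3.2]
opening: 0.0113
```

Run:
```python
from h import *
s=grab('wrist','w5');o=s['obs'];print(o['clock'],o['tool_pos'],o['orientation'],o['force'],o['opening'])
grab('side','s5');im=load('s5')['image']
cv2.imwrite('pics/s5c.png',cv2.resize(im[180:380,300:460],None,fx=3,fy=3,interpolation=cv2.INTER_CUBIC)[:,:,::-1])
```

```text
9.6167 [ 0.50634962 -0.31474835  0.06532452] [ 1.79984923e+02 -1.85245106e-03 -1.15526973e+02] [-0.5842099  -4.69934976 -3.18748283] 0.011250898247416942
```

View pics/s5c.png

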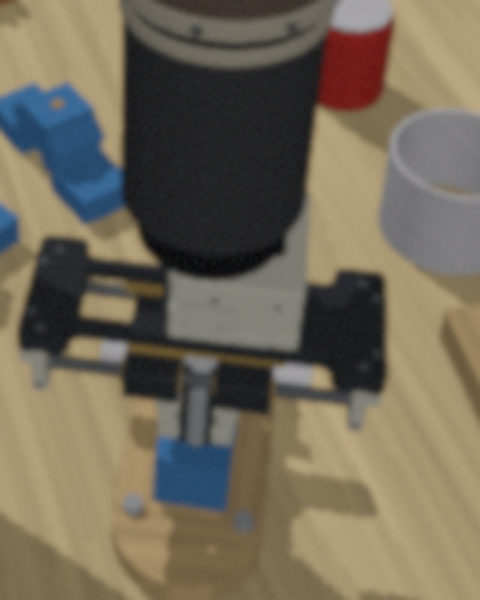

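Call:
jog_arm(
  commands=[
    [0,-0.4,0,0],
    [0,-0.4,-1,0],
    [0,0,-1,0],
    [0,0,-1,0],
    [0,0,-1,0],
    [0,0,0,0],
    [0,0,0,0],
    [0,0,0,0],
    [0,0,0,0],
    [0,0,0,0],
  ],
)

```text
clock: 10.55
tool_pos: [0.5065, -0.3155, 0.0616]
orientation: [-180.0, 0.0, -115.5]
force: [0.7, 0.3, 2.1]
opening: 0.0113
```

Call:
jog_arm(
  commands=[
    [0,0,-0.6,0],
    [0,0,0,0],
    [0,0,-0.6,0],
    [0,0,0,0],
    [0,0,-0.4,0],
    [0,0,0,0],
    [0,0,0,0],
    [0,0,0,0],
    [0,0,0,0],
    [0,0,0,0],
  ],
)

```text
clock: 11.38
tool_pos: [0.5067, -0.3157, 0.0614]
orientation: [-179.9, -0.0, -115.5]
force: [-3.2, 4.0, 12.3]
opening: 0.0114
```

The upward force is 12 N at z=0.0614, so the dowel has bottomed out. I'll release it and rise.

Call:
jog_arm(
  commands=[
    [0,0,0,0],
    [0,0,0,0],
    [0,0,0,0],
    [0,0,0,0],
    [0,0,0,0],
    [0,0,0,0],
    [0,0,0,0],
    [0,0,0,0],
    [0,0,0,0],
    [0,0,0,0],
  ],
  fingers=50,
)

```text
clock: 12.22
tool_pos: [0.5065, -0.3155, 0.0599]
orientation: [-180.0, 0.0, -115.5]
force: [0.9, -0.4, 0.4]
opening: 0.05
```

Call:
jog_arm(
  commands=[
    [0,0,5,0],
    [0,0,12,0],
    [0,0,20,0],
    [0,0,30,0],
    [0,0,30,0],
    [0,0,15,0],
    [0,0,0,0],
    [0,0,0,0],
    [0,0,0,0],
    [0,0,0,0],
  ],
)

```text
clock: 13.05
tool_pos: [0.5058, -0.3153, 0.171]
orientation: [179.9, -0.0, -115.5]
force: [0.2, -0.6, -1.4]
opening: 0.0498
```

Run:
```python
from h import *
s=grab('wrist','w6');o=s['obs'];print(o['clock'],o['tool_pos'],o['orientation'],o['force'],o['opening'])
grab('side','s6');im=load('s6')['image']
cv2.imwrite('pics/s6c.png',cv2.resize(im[180:380,300:460],None,fx=3,fy=3,interpolation=cv2.INTER_CUBIC)[:,:,::-1])
cv2.imwrite('pics/w6c.png',cv2.resize(s['image'][120:280,240:400],None,fx=3.7,fy=3.7,interpolation=cv2.INTER_CUBIC)[:,:,::-1])
```

```text
13.05 [ 0.50577661 -0.31529358  0.17098047] [ 1.79900582e+02 -6.79275017e-03 -1.15530102e+02] [ 0.24664971 -0.55568593 -1.42503022] 0.04976407436764444
```

View pics/s6c.png

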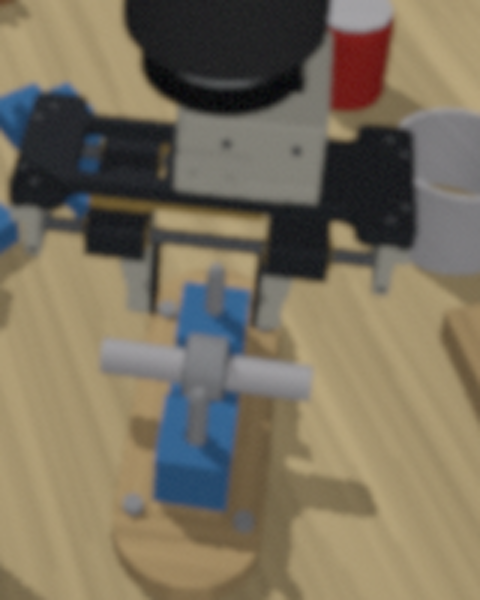

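View pics/w6c.png

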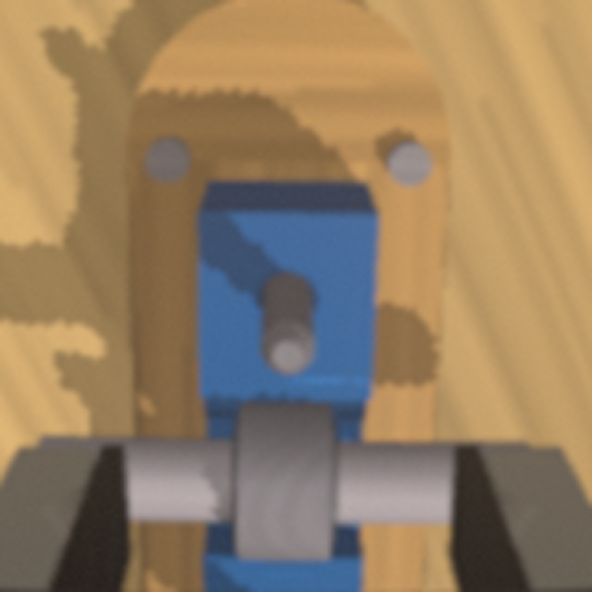

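Call:
jog_arm(
  commands=[
    [0,15,0,2],
    [0,25,0,4],
    [0,32,0,4],
    [0,32,0,4],
    [0,32,0,4],
    [0,32,0,4],
    [0,32,0,4],
    [0,32,0,4],
    [0,32,0,4],
    [2,25,0,4],
  ],
  fingers=75,
)

```text
clock: 13.98
tool_pos: [0.5078, -0.0246, 0.1715]
orientation: [180.0, 0.0, -77.3]
force: [0.4, -1.0, 0.3]
opening: 0.0748
```

Call:
jog_arm(
  commands=[
    [1,15,0,3.4],
    [0,10,0,0],
    [0,4,0,0],
    [0,0,0,0],
    [0,0,0,0],
    [0,0,0,0],
    [0,0,0,0],
    [0,0,0,0],
    [0,0,0,0],
    [0,0,0,0],
  ],
)

```text
clock: 14.82
tool_pos: [0.5094, 0.0021, 0.172]
orientation: [-180.0, 0.0, -74.2]
force: [0.3, -0.2, -0.5]
opening: 0.0749
```

Run:
```python
from h import *
s=grab('wrist','w7');o=s['obs'];print(o['clock'],o['tool_pos'],o['orientation'],o['opening'])
t=grab('top','t7')
cv2.imwrite('pics/t7c.png',cv2.resize(t['image'][170:260,360:480],None,fx=6,fy=6,interpolation=cv2.INTER_CUBIC)[:,:,::-1])
```

```text
14.8167 [0.50939378 0.00211773 0.17197345] [-1.79999232e+02  1.51634839e-03 -7.41615037e+01] 0.07491082658483063
```

View pics/w7.png

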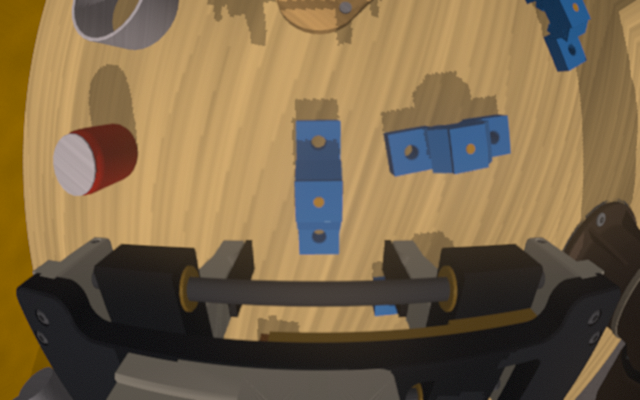

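View pics/t7c.png

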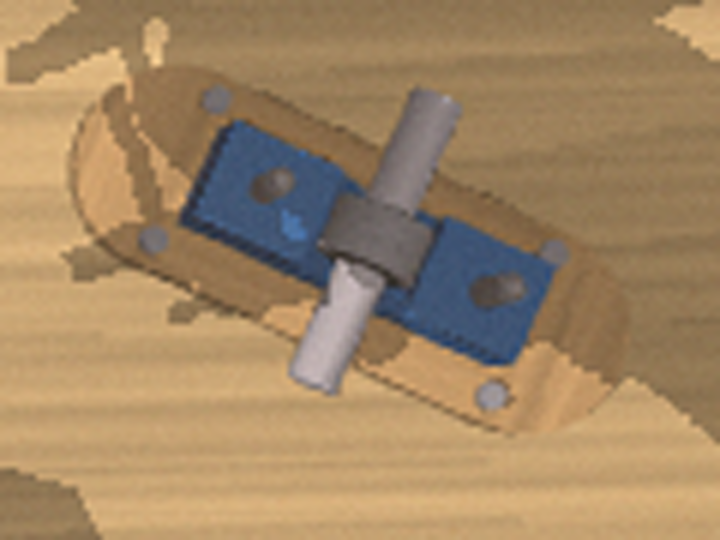

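Run:
```python
from h import *
t=load('t7');C=lambda x,y:(360+x/6-.42,170+y/6-.42)
f=onz(t,*C(281,178),.098);l=onz(t,*C(513,284),.098);print('fixed',f.round(4),'loose',l.round(4),'mid',((f+l)/2).round(4),np.linalg.norm(f-l),'yaw',np.degrees(np.arctan2(*(f-l)[1::-1]))-90)
s=load('w7');im=s['image'];T=s['obs']['tool_pos'];e=[180,0,-74.1];s['obs']['orientation']=np.array(e);R=Ro.from_euler('xyz',e,degrees=True).as_matrix()
for u,v,z in((318.3,142,.024),(319,236.5,.024),(318.8,202,.06)): p=onz(s,u,v,z);print(p.round(4),(R.T@(p-T)).round(4))
cv2.imwrite('pics/w7c.png',cv2.resize(im[110:260,280:360],None,fx=4,fy=4,interpolation=cv2.INTER_CUBIC)[:,:,::-1])
t0=load('top0')
cv2.imwrite('pics/t0c.png',cv2.resize(t0['image'][195:245,275:355],None,fx=9,fy=9,interpolation=cv2.INTER_CUBIC)[:,:,::-1])
```

```text
fixed [ 0.553  -0.2245  0.098 ] loose [ 0.5089 -0.3137  0.098 ] mid [ 0.531  -0.2691  0.098 ] 0.09951621317822576 yaw -26.302761165586666
[ 0.5228 -0.0426  0.024 ] [ 0.0467 -0.0007  0.148 ]
[0.4943 0.0545 0.024 ] [-5.45e-02  1.00e-04  1.48e-01]
[0.5085 0.0063 0.06  ] [-0.0042 -0.0003  0.112 ]
```

View pics/t0c.png

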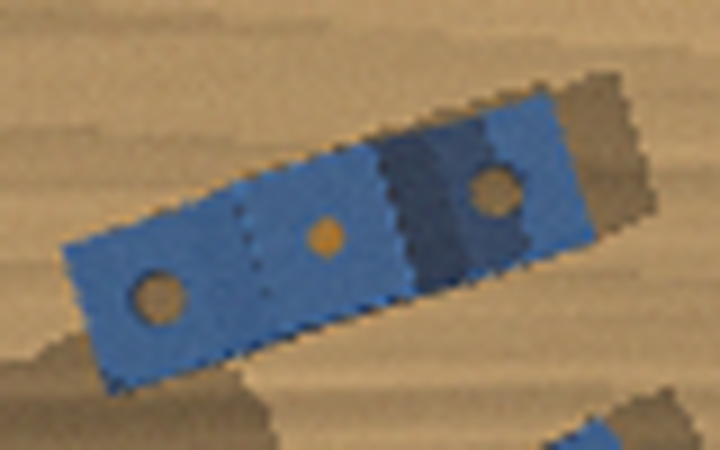

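View pics/w7c.png

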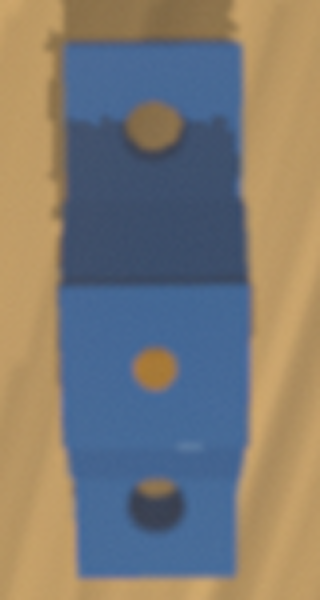

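Call:
jog_arm(
  commands=[
    [0,0,-20,0.1],
    [0,0,-25,0],
    [0,0,-25,0],
    [0,0,-25,0],
    [0,0,-20,0],
    [0,0,-15,0],
    [0,0,-10,0],
    [0,0,-6,0],
    [0,0,-4,0],
    [0,0,0,0],
  ],
)

```text
clock: 15.75
tool_pos: [0.5095, 0.0025, 0.0217]
orientation: [180.0, -0.0, -74.0]
force: [-0.6, -0.4, -0.4]
opening: 0.0748
```

Call:
jog_arm(
  commands=[
    [0,0,0,0],
    [0,0,0,0],
    [0,0,0,0],
    [0,0,0,0],
    [0,0,0,0],
    [0,0,0,0],
    [0,0,0,0],
    [0,0,0,0],
    [0,0,0,0],
    [0,0,0,0],
  ],
  fingers=0,
)

```text
clock: 16.58
tool_pos: [0.5094, 0.0024, 0.0223]
orientation: [-180.0, -0.0, -74.0]
force: [-2.2, 1.0, 6.3]
opening: 0.0443
```

Run:
```python
from h import *
s=grab('wrist','w8');o=s['obs'];print(o['clock'],o['tool_pos'],o['orientation'],o['opening'],o['force'])
cv2.imwrite('pics/w8c.png',cv2.resize(s['image'][90:300,220:420],None,fx=2.8,fy=2.8,interpolation=cv2.INTER_CUBIC)[:,:,::-1])
t0=load('top0');C=lambda x,y:(275+x/9-.44,195+y/9-.44)
a=onz(t0,*C(160,298),.024);b=onz(t0,*C(497,191),.024);print(a,b,(a+b)/2,np.linalg.norm(a-b),np.degrees(np.arctan2(*(a-b)[1::-1]))-90)
print(onz(t0,*C(326,238),.06))
```

```text
16.5833 [0.50940547 0.00244076 0.02229244] [-1.79996158e+02 -3.09151538e-03 -7.40154823e+01] 0.04431189649407161 [-2.2105113   1.03662789  6.3461208 ]
[0.49493677 0.05120936 0.024     ] [ 0.52265187 -0.04424413  0.024     ] [0.50879432 0.00348262 0.024     ] 0.099395653694093 16.190755313292073
[0.50894184 0.00367241 0.06      ]
```

View pics/w8c.png

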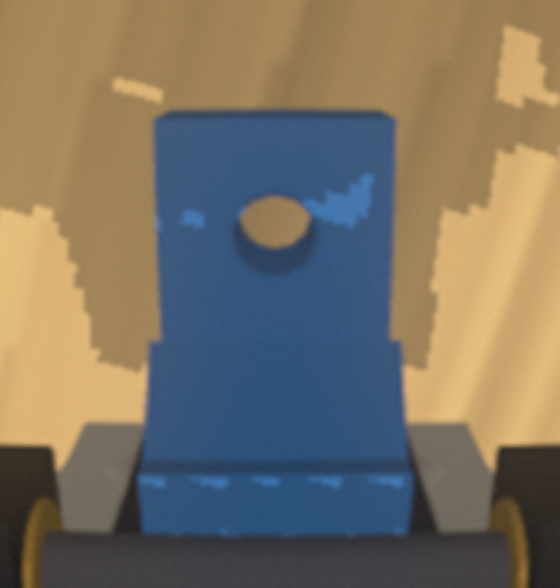

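Call:
jog_arm(
  commands=[
    [0,0,6,0],
    [0,0,12,0],
    [0,0,20,0],
    [0,0,25,0],
    [0,0,25,0],
    [0,0,20,0],
    [0,0,12,0],
    [0,0,8,0],
    [1,-8,0,-2],
    [1,-15,0,-3],
  ],
)

```text
clock: 17.47
tool_pos: [0.5113, -0.0201, 0.1498]
orientation: [-180.0, 0.0, -79.1]
force: [0.8, -0.2, -3.7]
opening: 0.0439
```

Call:
jog_arm(
  commands=[
    [2,-22,0,-4],
    [2,-26,0,-4],
    [2,-26,0,-4],
    [2,-26,0,-4],
    [2,-26,0,-4],
    [2,-26,0,-4],
    [2,-26,0,-4],
    [2,-26,0,-4],
    [2,-22,0,-3],
    [0.2,-12,0,-1.8],
  ],
)

```text
clock: 18.3
tool_pos: [0.5287, -0.2609, 0.1482]
orientation: [179.8, -0.0, -116.2]
force: [0.9, -0.5, -3.6]
opening: 0.044
```

Call:
jog_arm(
  commands=[
    [-0.5,-8,0,0],
    [-0.5,-4,0,0],
    [0,-0.4,0,0],
    [0,0,0,0],
    [0,0,0,0],
    [0,0,0,0],
    [0,0,0,0],
    [0,0,0,0],
    [0,0,0,0],
    [0,0,0,0],
  ],
)

```text
clock: 19.13
tool_pos: [0.5287, -0.2707, 0.15]
orientation: [-180.0, 0.0, -115.8]
force: [-0.0, 1.1, -4.1]
opening: 0.044
```

Run:
```python
from h import *
s=grab('wrist','w9');o=s['obs'];print(o['clock'],o['tool_pos'],o['orientation'],o['opening'],o['force'])
cv2.imwrite('pics/w9c.png',cv2.resize(s['image'][90:300,220:420],None,fx=2.8,fy=2.8,interpolation=cv2.INTER_CUBIC)[:,:,::-1])
s=grab('side','s9')
cv2.imwrite('pics/s9c.png',cv2.resize(s['image'][200:380,290:450],None,fx=3.3,fy=3.3,interpolation=cv2.INTER_CUBIC)[:,:,::-1])
s=grab('top','t9')
cv2.imwrite('pics/t9c.png',cv2.resize(s['image'][170:260,360:480],None,fx=6,fy=6,interpolation=cv2.INTER_CUBIC)[:,:,::-1])
```

```text
19.1333 [ 0.52869524 -0.27071942  0.15004291] [-1.79994277e+02  2.55335194e-03 -1.15799012e+02] 0.04400979896956794 [-0.02413611  1.09281888 -4.11347433]
```

View pics/w9c.png

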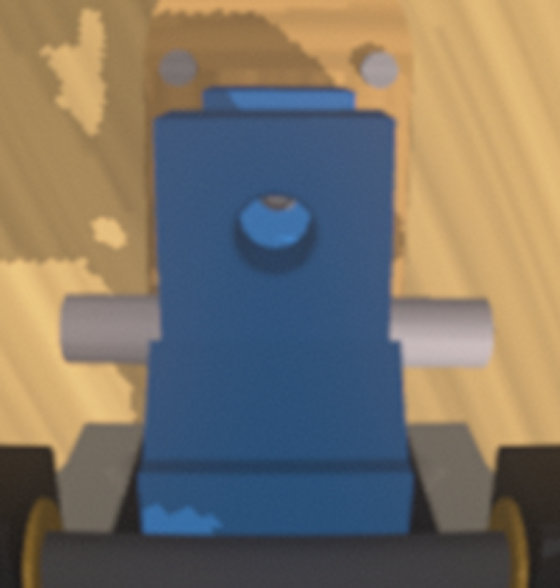

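View pics/s9c.png

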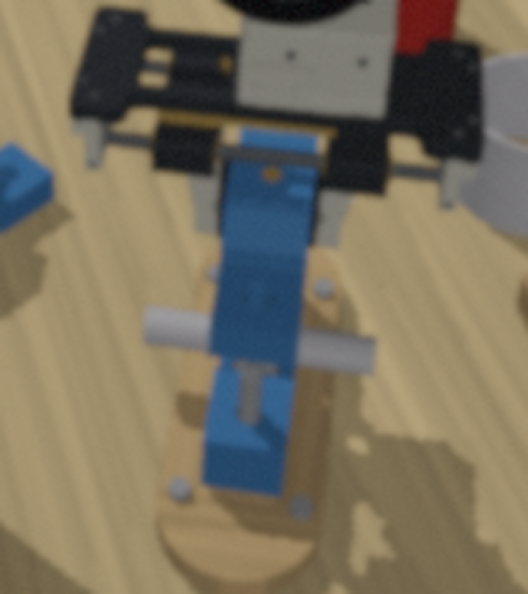

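View pics/t9c.png

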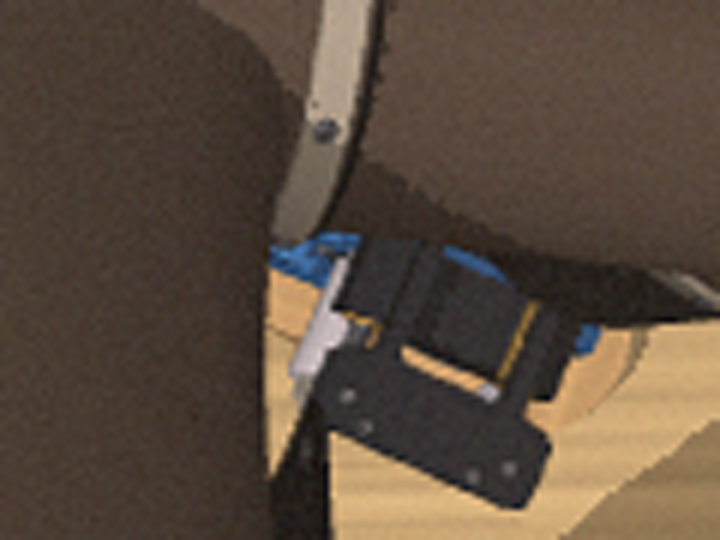

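Run:
```python
from h import *
def tl(s,u,v,z,T,yaw):
    s['obs']['orientation']=np.array([180,0,yaw]);s['obs']['tool_pos']=np.array(T)
    R=Ro.from_euler('xyz',[180,0,yaw],degrees=True).as_matrix(); p=onz(s,u,v,z);return p, R.T@(p-T)
p,q=tl(load('w6'),318.0,215.6,.098,np.array([.5062,-.3155,.171]),-115.5);print('dowel top',p,q)
p,q=tl(load('w8'),318.1,172.9,.024,np.array([.5094,.0024,.0220]),-74.0);print('cap hole',p,q)
# in w9: edge of dowel visible in hole
p,q=tl(load('w9'),220+280/2.8-.3,90+207/2.8-.3,.098,np.array([.5287,-.2709,.150]),-115.8);print('dowel near edge in w9',p,q)
```

```text
dowel top [ 0.50791329 -0.3121008   0.098     ] [-3.80566010e-03 -8.29951549e-05  7.30000000e-02]
cap hole [ 0.52342661 -0.04277738  0.024     ] [ 0.04729354 -0.00103067 -0.002     ]
dowel near edge in w9 [ 0.50954119 -0.30806553  0.098     ] [0.04179934 0.00107344 0.052     ]
```

Call:
jog_arm(
  commands=[
    [-0.2,1.2,-4,0],
    [0,0,-8,0],
    [0,0,-8,0],
    [0,0,-4,0],
    [0,0,0,0],
    [0,0,0,0],
    [0,0,0,0],
    [0,0,0,0],
    [0,0,0,0],
    [0,0,0,0],
  ],
)

```text
clock: 20.12
tool_pos: [0.5286, -0.2698, 0.1263]
orientation: [-180.0, 0.0, -115.8]
force: [-0.7, 0.4, -4.3]
opening: 0.0438
```

Run:
```python
from h import *
s=grab('wrist','w10');o=s['obs'];print(o['clock'],o['tool_pos'],o['orientation'],o['opening'],o['force'])
cv2.imwrite('pics/w10c.png',cv2.resize(s['image'][140:220,270:370],None,fx=6,fy=6,interpolation=cv2.INTER_CUBIC)[:,:,::-1])
s=grab('side','s10')
cv2.imwrite('pics/s10c.png',cv2.resize(s['image'][200:350,310:440],None,fx=4,fy=4,interpolation=cv2.INTER_CUBIC)[:,:,::-1])
```

```text
20.1167 [ 0.52858246 -0.26979367  0.12626832] [-1.79968484e+02  8.50738527e-03 -1.15821947e+02] 0.04381539767625397 [-0.65940208  0.43436275 -4.29539462]
```

View pics/w10c.png

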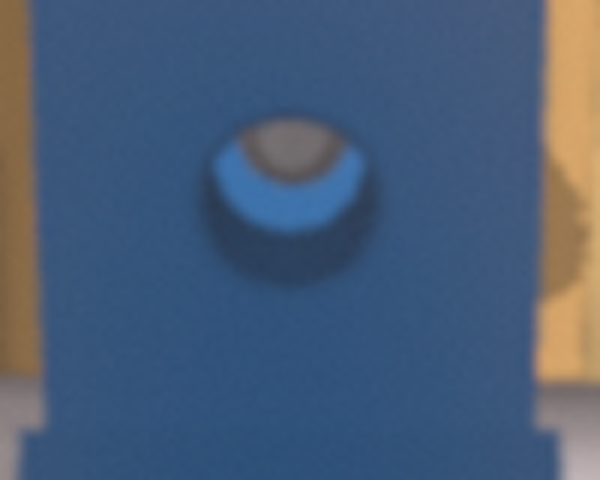

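View pics/s10c.png

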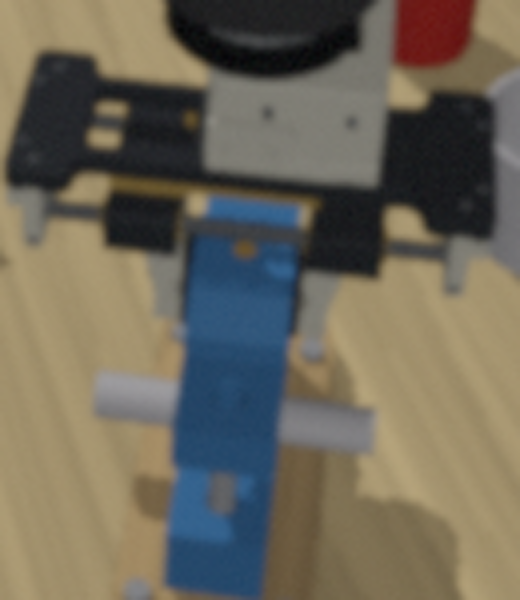

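Run:
```python
from h import *
s=load('w10');T=np.array([.5286,-.2698,.1263]);s['obs']['orientation']=np.array([180,0,-115.8]);s['obs']['tool_pos']=T
R=Ro.from_euler('xyz',[180,0,-115.8],degrees=True).as_matrix()
f=lambda x,y,z:(R.T@(onz(s,270+x/6-.42,140+y/6-.42,z)-T)).round(4)
u=.1263-.022
print('low mouth',f(290,234,u)+[.0075,0,0],'top mouth centre',f(290,113,u+.024)-[.0075,0,0],f(290,287,u+.024)+[.0075,0,0])
print('shoulder',f(291,187,.093)+[.006,0,0],'tip',f(291,170,.098)+[.0035,0,0])
```

```text
low mouth [ 0.0457 -0.0002  0.022 ] top mouth centre [ 0.0468 -0.0002 -0.002 ] [ 0.0465 -0.0002 -0.002 ]
shoulder [ 0.0466 -0.0001  0.0333] tip [ 0.0469 -0.0001  0.0283]
```

The cap hole and the dowel tip line up within about 1 mm, with the hole at tool x 46.3 and the dowel at 46.7, and 0.1 mm laterally. Descending gently.

Call:
jog_arm(
  commands=[
    [0,0,-3,0],
    [0,0,-3,0],
    [0,0,-2,0],
    [0,0,-2,0],
    [0,0,-2,0],
    [0,0,-2,0],
    [0,0,-2,0],
    [0,0,0,0],
    [0,0,0,0],
    [0,0,0,0],
  ],
)

```text
clock: 21.05
tool_pos: [0.5284, -0.2698, 0.1099]
orientation: [180.0, -0.0, -115.8]
force: [-0.1, -1.5, -5.0]
opening: 0.0441
```

Call:
jog_arm(
  commands=[
    [0,0,-3,0],
    [0,0,-3,0],
    [0,0,-3,0],
    [0,0,-3,0],
    [0,0,-3,0],
    [0,0,-3,0],
    [0,0,-3,0],
    [0,0,0,0],
    [0,0,0,0],
    [0,0,0,0],
  ],
)

```text
clock: 21.88
tool_pos: [0.5284, -0.2698, 0.0888]
orientation: [180.0, -0.0, -115.8]
force: [1.5, -3.9, -4.9]
opening: 0.0439
```

Call:
jog_arm(
  commands=[
    [0.1,-0.5,-2,0],
    [0,0,-2,0],
    [0,0,-2,0],
    [0,0,-1,0],
    [0,0,-1,0],
    [0,0,-1,0],
    [0,0,0,0],
    [0,0,0,0],
    [0,0,0,0],
    [0,0,0,0],
  ],
)

```text
clock: 22.72
tool_pos: [0.5284, -0.2701, 0.0804]
orientation: [-180.0, 0.0, -115.8]
force: [-2.7, 3.4, 5.0]
opening: 0.0439
```

Call:
jog_arm(
  commands=[
    [-0.2,0.2,-0.3,0],
    [0,0,-0.3,0],
    [0,0,-0.3,0],
    [0,0,0,0],
    [0,0,0,0],
    [0,0,0,0],
    [0,0,0,0],
    [0,0,0,0],
    [0,0,0,0],
    [0,0,0,0],
  ],
)

```text
clock: 23.55
tool_pos: [0.5285, -0.2701, 0.0803]
orientation: [-180.0, -0.0, -115.8]
force: [-3.6, 4.1, 11.6]
opening: 0.0441
```

Run:
```python
from h import *
s=grab('wrist','w11');o=s['obs'];print(o['clock'],o['tool_pos'],o['orientation'],o['opening'],o['force'],o['moment'])
cv2.imwrite('pics/w11c.png',cv2.resize(s['image'][90:300,220:420],None,fx=2.8,fy=2.8,interpolation=cv2.INTER_CUBIC)[:,:,::-1])
s=grab('side','s11')
cv2.imwrite('pics/s11c.png',cv2.resize(s['image'][200:380,290:450],None,fx=3.3,fy=3.3,interpolation=cv2.INTER_CUBIC)[:,:,::-1])
print(get_obs()['force'])
```

```text
23.55 [ 0.52845348 -0.27011624  0.0802869 ] [-1.79959566e+02 -7.16428567e-03 -1.15799936e+02] 0.04406223857335136 [-3.5834304   4.05383038 11.63635364] [ 1.67286065  1.80980532 -0.03793919]
[-5.07171042  2.9698675  11.51267957]
```

View pics/w11c.png

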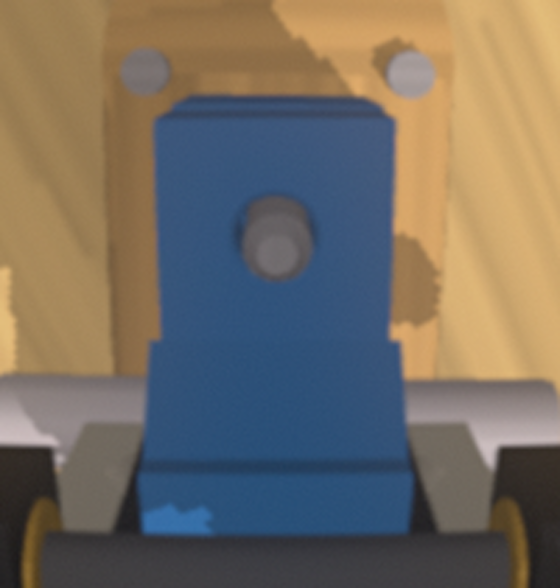

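View pics/s11c.png

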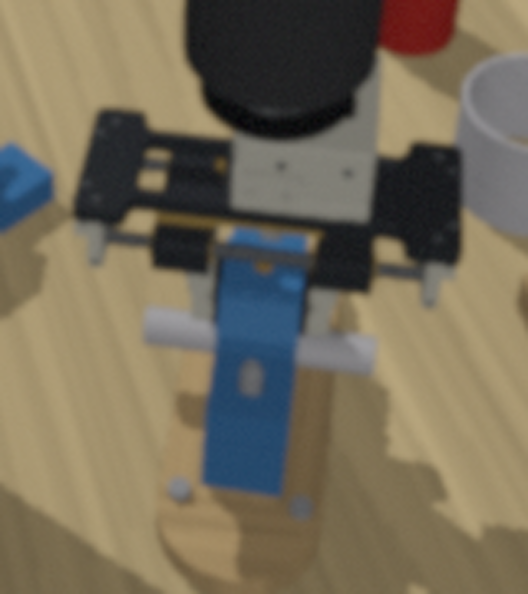

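Call:
jog_arm(
  commands=[
    [0,0,-0.2,0],
    [0,0,0,0],
    [0,0,0,0],
    [0,0,0,0],
    [0,0,0,0],
    [0,0,0,0],
    [0,0,0,0],
    [0,0,0,0],
    [0,0,0,0],
    [0,0,0,0],
  ],
)

```text
clock: 24.48
tool_pos: [0.5284, -0.2702, 0.0803]
orientation: [-180.0, -0.0, -115.8]
force: [-4.7, 4.7, 12.8]
opening: 0.0439
```

Call:
jog_arm(
  commands=[
    [0,0,0,0],
    [0,0,0,0],
    [0,0,0,0],
    [0,0,0,0],
    [0,0,0,0],
    [0,0,0,0],
    [0,0,0,0],
    [0,0,0,0],
    [0,0,0,0],
    [0,0,0,0],
  ],
)

```text
clock: 25.32
tool_pos: [0.5284, -0.2701, 0.0803]
orientation: [-180.0, -0.0, -115.8]
force: [-5.6, 5.1, 12.3]
opening: 0.0442
```

The push is steady at about 12.5 N read plus 4 N of cap weight, so about 16 N on the base. Handing in.

Run:
```python
from h import *
print(close_job()); o=get_obs(); print(o['clock'],o['tool_pos'],o['force'],o['opening'])
```

```text
the job is handed in; nothing more can be done
None
the job is handed in; nothing more can be done
```

I put the steel dowel in the empty hole, pressed it home and let go, then set the farthest blue cap over both dowels. I handed in at about 25 s of the 62 s allowed, with the gripper still holding the cap down. No verdict is reported.

- **Dowel:** it met the bottom of the hole with 12 N, with the tool at z 0.0614 (expected about 0.062). After release it looked level with the fixed dowel in the side and top views.
- **Cap:** it stopped with the tool at z 0.0803, where resting on the joint face would put it at about 0.080. The side and wrist views showed it flush, with the dowel through its hole. Finger opening was 44 mm, so the cap was still gripped.
- **Push:** the final force reading was about +12.5 N upward on the tool. The cap's weight adds about 4 N, so it bears on the base with about 16 N, and the reading was steady over the last calls.
- **Disagreements:** the wrist camera read about 4 mm off along the tool's x axis compared with the fixed cameras, so I aligned by relative views. A sideways force of 5–8 N remained at the end. I did not measure the cap's tilt or its centring separately after seating.
- **Other objects:** I aimed to keep the arm clear of everything else on the bench, and the later pictures showed nothing disturbed. I did not re-measure their positions.

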